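# Find the loose practice teeth and park them in the holding stand

### The arm

A 7-joint arm with a two-finger parallel gripper is mounted at the origin on the work surface. World frame = base frame: x ahead of the robot, y to its left, z up, the work surface at z = 0. Lengths are in m, angles in rad, forces in N, time in s.
With the tool pointing down it reaches from about 0.4 to 0.875 m from the base axis. Payload 19.3 kg.
Tool frame: the origin (TCP) lies midway between the tips of the shut fingers; the grasp point (between the pads) lies 19 mm behind it; z points along the fingers, y is the line along which they close (so a half turn about z gives the same grasp; the last joint's range is limited). The gripper opens to 85 mm and grips with 20 to 120 N. Pads are 22 mm wide; open, the fingers measure 114 mm over their backs; the gripper's body (76 mm by 85 mm) begins 54 mm behind the grasp point. The pads swing forward as they close: fully open they stand 13 mm farther back than shut.
Start: joints at [-1.273, 0.521, -0.036, 1.599, 0.021, 1.021, -0.113], TCP at [0.225, 0.583, 0.231] pointing down, gripper open.
Joint ranges: [-2.91, 2.91], [-0.3, 2.13], [-1.5, 1.42], [0.17, 2.43], [-1.26, 4.41], [0.16, 1.93], [-2.52, 2.52]. Speed limits (rad/s): [1.89, 1.89, 2.39, 2.39, 3.01, 3.01, 3.01].

### API

Orientations are given as [roll, pitch, yaw] about the fixed x, y, z axes, in that order (R = Rz(yaw) Ry(pitch) Rx(roll)).
In Python, from workcell import telemetry, grab_frame, calibration, bot, outline_of, landmark_of gives the robot as it stands. The module is installed in compiled form; this text tells all that it offers.
- The arm moves only by the shell command python3 -m inch 'ROWS' [FORCE]. ROWS is JSON, a list of rows, each a list of 7 numbers: the shift along the tool's x, y, z in m, then the turn, a rotation vector about the tool's x, y, z in rad, then the closure, from 0 (fully open) to 1 (shut). A call has 1 to 5 rows; each row shifts and turns the commanded pose from where the row before left it, along the tool's axes as they then stand; what a row does not reach is not made up. A row lasts 1/10 s, in which the tool goes at most 50 mm and 8.59 degrees, less where a joint would pass 70% of its speed; a pose out of reach is approached as far as the arm can. A call is refused whole if a number of a shift passes 0.05 or a number of a turn 0.15, either way. A call with a gripper value outside its range is refused whole. The fingers move at their own pace and stop on an object; FORCE is the grip in N (left out, the last holds). Time passes only in rows, so rows that do not move let the fingers close. It gives the time, the measured TCP pose, the force, the opening and the grip force at its end, in the units of the state.
- telemetry.observe(): the state, without advancing time (a new reading comes with each control period).
- grab_frame(name): name is "scene" or "side" or "wrist"; returns the picture (400x640x3 uint8, red, green, blue); there is no depth.
- calibration(name): a dict with "fovy" (degrees; the focal length in pixels is half the picture's height over the tangent of half this angle, whatever the lens; pixels are square), "cx", "cy" (the principal point, pixels), "dist" ([k1, k2, p1, p2, k3] as OpenCV has them; the pictures are not rectified), "pose" (4x4, takes a point from camera to world coordinates). Camera axes: x right, y down, z forward; pixel columns grow to the right and rows downward; lengths in m; the calibration is good to about 2 mm. A picture is of the moment at which its call begins: read the wrist's pose just before it. calibration takes no time and is no camera call; for the wrist camera it gives the pose at the moment of the call.
- bot.job_done(): hands the job in; it is judged then, once.
Trained networks look in the newest picture that a camera, given by its name, has taken for a name from the list of things; names that differ only in an ending like _2 or _b are one class to them, and where a whole thing is asked for, a point or a joint stands for the part that bears it (a point fixed in the world has none). Each returns a list of dicts, best first, with "score" (0 to 1); they miss things now and then, are a little off and sometimes report something else, mostly with a low value. They report only what shows in the picture. A call takes as long as a camera call.
- outline_of(label, camera): "region" (400x640 bool, what is visible of it) and "rect" ([left, top, right, bottom] in pixels, round what is visible of it).
- landmark_of(label, camera): "xy" ([column, row] in pixels: a listed point, or the origin of a listed thing).
The state is a dict: "clock": time; "qpos": joint angles; "qd": joint speeds; "joint_efforts": joint torques, N m; "position": TCP position; "tool_rot": TCP orientation; "force": force on the tool from outside, world axes, zero at the start; "moment": the same for the moment, N m; "grip_width": finger opening in m; "finger_force": force on a finger pad.
Only numpy, scipy, OpenCV 4.12 (cv2) and the standard library are available. Lean on these libraries where they do the work, as an engineer would, in place of code of your own. Each camera call takes 0.05 s, during which the arm holds its last target. There are 200 camera calls.

### The job

Two of the four practice teeth in the plaster base have too much play in their sockets, the other two are locked in firmly. Gently rock the teeth sideways, across the row, in their sockets to feel which two are loose, then lift those two out and set them upright, pins fully down, in the two holes of the grey stand. The base stands free on the bench: do not shove or lift it, and do not disturb the things round about.

Things in the scene. Friction and masses are not known exactly. Their poses are not given: they have to be found in the camera images.
- tooth_1_block (a point): practice tooth, ~50 g: resin block 26 x 26 x 30 mm tall, small white crown (15 mm across, 12 tall) on top, steel pin 30 mm long below, hidden in a socket of the base at the start. Point: middle of the block, 15 mm above its underside, which rests on the base's top; z up, x, y square to its faces. All four look alike; their order in the row changes
- tooth_2_block (a point): practice tooth, ~50 g: resin block 26 x 26 x 30 mm tall, small white crown (15 mm across, 12 tall) on top, steel pin 30 mm long below, hidden in a socket of the base at the start. Point: middle of the block, 15 mm above its underside, which rests on the base's top; z up, x, y square to its faces. All four look alike; their order in the row changes
- tooth_3_block (a point): practice tooth, ~50 g: resin block 26 x 26 x 30 mm tall, small white crown (15 mm across, 12 tall) on top, steel pin 30 mm long below, hidden in a socket of the base at the start. Point: middle of the block, 15 mm above its underside, which rests on the base's top; z up, x, y square to its faces. All four look alike; their order in the row changes
- tooth_4_block (a point): practice tooth, ~50 g: resin block 26 x 26 x 30 mm tall, small white crown (15 mm across, 12 tall) on top, steel pin 30 mm long below, hidden in a socket of the base at the start. Point: middle of the block, 15 mm above its underside, which rests on the base's top; z up, x, y square to its faces. All four look alike; their order in the row changes
- base: cream plaster block 90 (x) x 215 (y) x 40 mm, 1.8 kg, free on the bench (some 15 N sideways slides it). Origin: centre of underside. Sockets along y at -75, -25, 25, 75 mm, a tooth in each. Pushed at its block along the base's x, a firm tooth gives about 0.5 mm each way, a loose one 3.5 mm under less than 1 N and stays there. Firm ones are locked in: pulling lifts the base
- stand: grey holding stand, a block 70 (x) x 130 (y) x 40 mm, fixed. Origin: centre of its underside. Two roomy square holes 14.5 mm wide, 32 mm deep, at y = -30 and 30 mm, both empty at the start; a loose tooth's pin (6 mm square) drops in and the block rests on the top
- stand_hole0 (a point): centre of the mouth of the stand's hole at its y = -30 mm, on the stand's top face (40 mm above the bench)
- stand_hole1 (a point): centre of the mouth of the stand's hole at its y = 30 mm, on the stand's top face (40 mm above the bench)
- dropper: bystander: black dropper bottle, 28 mm across, 65 mm tall; origin at the centre of its underside
- carton: bystander: grey carton 90 x 150 x 50 mm; origin at the centre of its underside
- cup: bystander: paper cup, 72 mm across the rim, 85 mm tall; origin at the centre of its underside
- vial: bystander: amber vial with white cap, 26 mm across, 60 mm tall; origin at the centre of its underside

How it is judged:
By the outcome, as a careful person would: the job done as asked, in the order asked, and still so for the second after the job is handed in, with the robot touching nothing.
It also fails if it takes over 72 s, if anything falls off the work surface, if the arm or the gripper's body presses on something with over 40 N, if the wrist force passes 120 N, or if a joint passes its speed limit or range.

## Working session

There is one attempt and no reset: what is moved stays moved. The work goes in short steps, Python scripts to look and compute and a shell command to move; the robot and the scene stay as the last step left them, time stands still between calls to the robot, and variables do not carry over. Pictures are saved under pics/ and viewed, at most 12 in all, crops included, and the job is handed in when it is done.

```bash
mkdir -p pics; cat > h.py <<'E'
import numpy as np, cv2
from workcell import telemetry, grab_frame, calibration, bot, outline_of, landmark_of
def ray(c,uv):
    k=calibration(c); f=200/np.tan(np.radians(k["fovy"])/2)
    K=np.array([[f,0,k["cx"]],[0,f,k["cy"]],[0,0,1.]])
    p=cv2.undistortPoints(np.array([[uv]],float),K,np.array(k["dist"],float))[0,0]
    T=np.array(k["pose"]); d=T[:3,:3]@[p[0],p[1],1]
    return T[:3,3],d
def atz(c,uv,z):
    o,d=ray(c,uv); return o+d*(z-o[2])/d[2]
def proj(c,P):
    k=calibration(c); f=200/np.tan(np.radians(k["fovy"])/2)
    K=np.array([[f,0,k["cx"]],[0,f,k["cy"]],[0,0,1.]])
    T=np.linalg.inv(np.array(k["pose"]))
    return cv2.projectPoints(np.array(P,float).reshape(-1,3),cv2.Rodrigues(T[:3,:3])[0],T[:3,3],K,np.array(k["dist"],float))[0][:,0]
def save(c,n): 
    im=grab_frame(c); cv2.imwrite(f"pics/{n}.png",im[:,:,::-1]); return im
E
python3 - <<'E'
from h import *
np.set_printoptions(precision=4,suppress=True)
s=telemetry.observe(); print(s)
Z={"tooth_1_block":.055,"base":0,"stand":0,"stand_hole0":.04,"stand_hole1":.04,"dropper":0,"carton":0,"cup":0,"vial":0}
ims=[]
for c in("scene","side"):
    ims.append(save(c,c+"0"))
    for n,z in Z.items():
        for r in landmark_of(n,c)[:5]:
            if r["score"]>.3: print(c,n,round(r["score"],2),np.round(r["xy"],1),atz(c,r["xy"],z))
cv2.imwrite("pics/both.png",cv2.resize(np.vstack(ims),(640,800))[:,:,::-1])
E
```

```text
{'clock': 0.0, 'qpos': array([-1.2732,  0.522 , -0.0363,  1.6   ,  0.0212,  1.0211, -0.1128]), 'qd': array([-0.0005, -0.0004, -0.001 , -0.0012,  0.0011, -0.001 ,  0.    ]), 'joint_efforts': array([  0.0002, -92.7083,   1.9801, -36.9931,   0.0178,   0.0083,
         0.    ]), 'position': array([0.2247, 0.5829, 0.2307]), 'tool_rot': array([-3.1405,  0.0001,  2.7738]), 'force': array([-0.3499, -1.0005,  0.3309]), 'moment': array([-0.0134,  0.0037,  0.0287]), 'finger_force': 0.0, 'grip_width': 0.08595811106130151}
scene tooth_1_block 0.61 [328.  163.8] [0.5336 0.1886 0.055 ]
scene stand 0.86 [220. 266.] [ 0.5906 -0.1895  0.    ]
scene stand_hole0 0.96 [223.1 246.9] [ 0.5758 -0.1642  0.04  ]
scene stand_hole0 0.86 [196.9 258.6] [ 0.5655 -0.2285  0.04  ]
scene stand_hole1 0.96 [223.1 246.9] [ 0.5758 -0.1642  0.04  ]
scene stand_hole1 0.86 [196.9 258.6] [ 0.5655 -0.2285  0.04  ]
scene dropper 0.49 [312.6 260.5] [ 0.7174 -0.0092  0.    ]
scene carton 0.55 [371.6 246.5] [0.7768 0.1274 0.    ]
scene carton 0.36 [299.9 181. ] [0.4944 0.1217 0.    ]
scene cup 0.79 [414.7 151.1] [0.6114 0.4479 0.    ]
scene vial 0.66 [240.9 311.5] [ 0.722  -0.2152 -0.    ]
side tooth_1_block 0.64 [323.7 249.5] [0.535  0.1925 0.055 ]
side base 0.69 [333.6 256.1] [ 0.53    0.1591 -0.    ]
side stand 0.79 [392.2 164.9] [ 0.5741 -0.1962  0.    ]
side dropper 0.57 [312.9 183.7] [ 0.7046 -0.0014  0.    ]
side carton 0.69 [260.2 200.3] [0.7736 0.1273 0.    ]
side vial 0.63 [350.3 142.5] [ 0.7229 -0.2137  0.    ]
```

View pics/scene0.png

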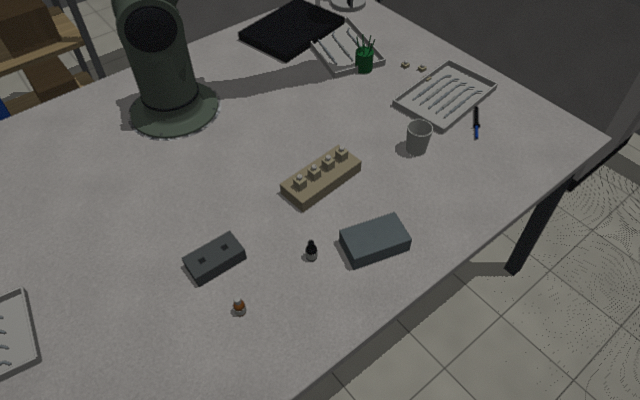

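View pics/side0.png

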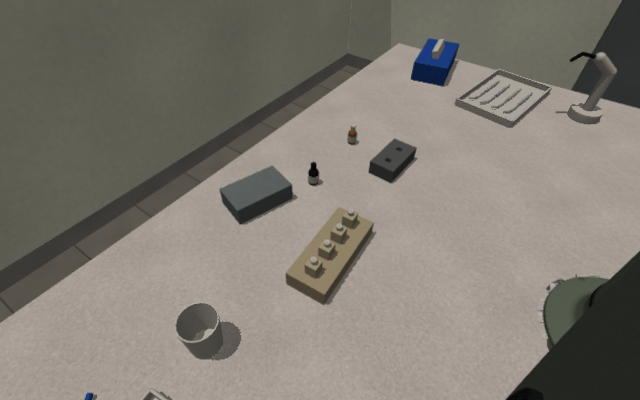

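The scene picture shows the base row with teeth at about (299,183), (314,171), (328,163) and (341,153), and the stand holes at about (223,238) and (201,260). In the side picture the teeth run from (314,266) to (350,217). I'll move above the base for a wrist view.

```bash
python3 -m inch '[[-0.04,-0.029,-0.03,0,0,0,0],[-0.04,-0.029,-0.03,0,0,0,0],[-0.04,-0.029,-0.02,0,0,0,0],[-0.04,-0.029,-0.02,0,0,0,0],[-0.04,-0.029,-0.02,0,0,0,0]]' 
python3 -m inch '[[-0.04,-0.029,-0.01,0,0,0,0],[-0.04,-0.029,-0.01,0,0,0,0],[-0.04,-0.029,0,0,0,0,0],[-0.04,-0.029,0,0,0,0,0],[0,0,0,0,0,0,0]]' 
python3 - <<'E'
from h import *
np.set_printoptions(precision=4,suppress=True)
s=telemetry.observe(); print(s["clock"],s["position"],s["tool_rot"],s["force"],s["qpos"])
save("wrist","w0")
for n,z in {"tooth_1_block":.055,"base":0,"stand_hole0":.04,"dropper":0,"carton":0}.items():
    for r in landmark_of(n,"wrist")[:5]:
        if r["score"]>.3: print(n,round(r["score"],2),np.round(r["xy"],1),atz("wrist",r["xy"],z))
E
```

```text
clock: 1.5
position: [0.3477, 0.3931, 0.3404]
tool_rot: [3.141, 0.0, 2.774]
force: [1.2, 0.5, 0.7]
grip_width: 0.0858
finger_force: 0.0
clock: 2.0
position: [0.4571, 0.2239, 0.3598]
tool_rot: [-3.141, 0.002, 2.766]
force: [-0.6, 1.0, -0.6]
grip_width: 0.0856
finger_force: 0.0
2.0 [0.4571 0.2239 0.3598] [-3.141   0.002   2.7655] [-0.5762  1.0435 -0.5833] [-0.6954  0.2134  0.1487  1.7284 -0.0315  1.2015  0.6561]
base 0.67 [301.2 201.2] [0.5244 0.1695 0.    ]
stand_hole0 0.78 [ 97.  309.1] [ 0.5662 -0.2116  0.04  ]
stand_hole0 0.72 [127.9 305.3] [ 0.5781 -0.159   0.04  ]
stand_hole0 0.56 [341.4 325.7] [0.742  0.1575 0.04  ]
dropper 0.71 [256.7 320.8] [0.7079 0.0087 0.    ]
carton 0.89 [336.7 327.3] [0.7735 0.14   0.    ]
```

View pics/w0.png

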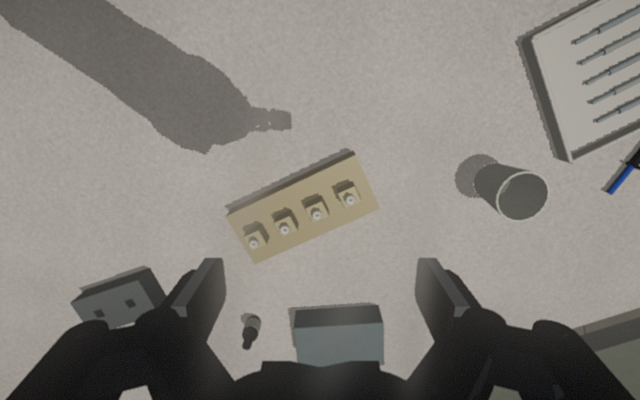

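The wrist picture shows the base with crowns at about (254,244), (285,229), (317,214) and (350,199). The stand holes are at (98,310) and (128,303), the dropper at (250,325), the carton at (337,335), and the cup at (520,195), well clear.

```bash
python3 - <<'E'
from h import *
np.set_printoptions(precision=4,suppress=True)
im=grab_frame("wrist"); print(telemetry.observe()["position"])
g=im.min(axis=2).astype(float)
P=[]
for u,v in((254,244),(285,229),(317,214),(350,199)):
    w=g[v-7:v+8,u-7:u+8]; yy,xx=np.mgrid[v-7:v+8,u-7:u+8]; m=w>np.percentile(w,90)
    uv=(xx[m].mean(),yy[m].mean()); P.append(atz("wrist",uv,.081)); print(uv,P[-1],w.max())
P=np.array(P); d=P[3]-P[0]; print("spacing",np.linalg.norm(np.diff(P,axis=0),axis=1),"ctr",P.mean(0),"ang y-axis",np.arctan2(d[1],d[0]))
# base top from colour mask, warped to z=.04 plane
hsv=cv2.cvtColor(im,cv2.COLOR_RGB2HSV)
print(hsv[190,300],hsv[240,262],hsv[100,400],hsv[350,340])
for c in("wrist",):
  for n in("base","stand"):
    r=outline_of(n,c)
    if r: print(n,r[0]["score"],r[0]["rect"])
for c,pts in(("scene",[(299,181),(314,169),(328,160),(341,150)]),("side",[(314,260),(327,243),(339.5,227),(350,212)])):
    for p in pts: print(c,atz(c,p,.081))
E
```

```text
[0.4536 0.2307 0.3593]
(np.float64(249.2173913043478), np.float64(248.2173913043478)) [0.5396 0.0895 0.081 ] 165.0
(np.float64(280.30434782608694), np.float64(233.34782608695653)) [0.5343 0.1395 0.081 ] 173.0
(np.float64(312.9130434782609), np.float64(218.82608695652175)) [0.5304 0.1898 0.081 ] 178.0
(np.float64(345.95454545454544), np.float64(203.8181818181818)) [0.5261 0.2394 0.081 ] 176.0
spacing [0.0503 0.0504 0.0498] ctr [0.5326 0.1646 0.081 ] ang y-axis 1.6606811863997941
[ 21  59 161] [ 23  55 102] [ 15  18 171] [ 70  14 110]
base 0.83 [222.3, 155.4, 373.9, 268.6]
stand 0.66 [65.2, 271.8, 164.8, 332.0]
scene [0.5533 0.0787 0.081 ]
scene [0.5446 0.1333 0.081 ]
scene [0.5424 0.1814 0.081 ]
scene [0.5355 0.2316 0.081 ]
side [0.5247 0.2404 0.081 ]
side [0.5283 0.1921 0.081 ]
side [0.5314 0.1425 0.081 ]
side [0.5368 0.0938 0.081 ]
```

```bash
cat >> h.py <<'E'
from scipy.spatial.transform import Rotation as Ro
def to(x,y,z,yaw=1.6607):
    s=telemetry.observe(); R=Ro.from_euler("xyz",s["tool_rot"]); G=Ro.from_euler("xyz",[np.pi,0,yaw])
    print("t",round(s["clock"],2),"pos",np.round(s["position"],4),"rpy",np.round(s["tool_rot"],3),"F",np.round(s["force"],1),"w",round(s["grip_width"],4))
    print("shift",np.round(R.inv().apply(np.array([x,y,z])-s["position"]),4),"turn",np.round((R.inv()*G).as_rotvec(),3))
E
python3 -m inch '[[0,0,0,0,0,0.14,0.3],[0,0,0,0,0,0.14,0.3],[0,0,0,0,0,0.14,0.5],[0,0,0,0,0,0.14,0.5],[0,0,0,0,0,0.14,0.5]]' 20 | tail -2
python3 -m inch '[[0,0,0,0,0,0.14,0.5],[0,0,0,0,0,0.14,0.5],[0,0,0,0,0,0.13,0.5],[0,0,0,0,0,0,0.5],[0,0,0,0,0,0,0.5]]' | tail -2
python3 -c "
from h import *
to(.5261,.2394,.15)
print(calibration('wrist')['pose'])"
```

```text
grip_width: 0.0428
finger_force: 0.0
grip_width: 0.0426
finger_force: 0.0
t 3.45 pos [0.4539 0.2301 0.3593] rpy [-3.142  0.     1.668] F [-0.7  0.   1. ] w 0.0426
shift [0.0022 0.0727 0.2093] turn [-0.     0.     0.008]
[[ 9.95216545e-01  9.33265172e-02  2.88823549e-02  4.45495008e-01]
 [ 9.76904646e-02 -9.48350339e-01 -3.01808231e-01  3.06632836e-01]
 [-7.76119950e-04  3.03186075e-01 -9.52931058e-01  5.02917826e-01]
 [ 0.00000000e+00  0.00000000e+00  0.00000000e+00  1.00000000e+00]]
```

```bash
python3 -m inch '[[0,0.036,0.04,0,0,0.008,0.5],[0,0.036,0.04,0,0,0,0.5],[0,0,0,0,0,0,0.5],[0,0,0,0,0,0,0.5]]' | tail -2
cat >> h.py <<'E'
def crowns(P,n,z=.082,c="wrist"):
    im=save(c,n); out=[]
    for p in P:
        u,v=np.round(proj(c,[p[0],p[1],z])[0]).astype(int)
        if not(15<u<625 and 15<v<385): print("off",u,v); continue
        r=13
        w=cv2.GaussianBlur(im.min(axis=2),(3,3),0)[v-r:v+r+1,u-r:u+r+1].astype(float); sat=cv2.cvtColor(im,cv2.COLOR_RGB2HSV)[v-r:v+r+1,u-r:u+r+1,1]
        m=(w>np.percentile(w,85)); yy,xx=np.nonzero(m)
        q=(u-r+xx.mean(),v-r+yy.mean()); out.append(atz(c,q,z)); print((u,v),np.round(q,1),np.round(out[-1],4))
    return np.array(out)
E
python3 - <<'E'
from h import *
crowns([(.5396,.0895),(.5343,.1395),(.5304,.1898),(.5261,.2394)],"w1")
for r in landmark_of("tooth_1_block","wrist")[:5]: print(round(r["score"],2),r["xy"],atz("wrist",r["xy"],.055))
for r in landmark_of("stand_hole0","wrist")[:3]: print(round(r["score"],2),r["xy"],atz("wrist",r["xy"],.04))
to(.5261,.2394,.15)
E
```

```text
grip_width: 0.0428
finger_force: 0.0
(np.int64(326), np.int64(287)) [327.  293.2] [0.5414 0.0812 0.082 ]
(np.int64(326), np.int64(250)) [326.7 250.3] [0.5357 0.1389 0.082 ]
(np.int64(326), np.int64(209)) [328.2 209.3] [0.5326 0.1895 0.082 ]
(np.int64(327), np.int64(165)) [328.4 165.4] [0.5281 0.2392 0.082 ]
0.63 [327.8, 204.8] [0.53338304 0.18571712 0.055     ]
t 4.0 pos [0.5206 0.236  0.2864] rpy [ 3.140e+00 -1.000e-03  1.657e+00] F [ 1.1 -0.7 -0.1] w 0.0428
shift [0.0028 0.0056 0.1364] turn [ 0.002 -0.001 -0.003]
```

View pics/w1.png

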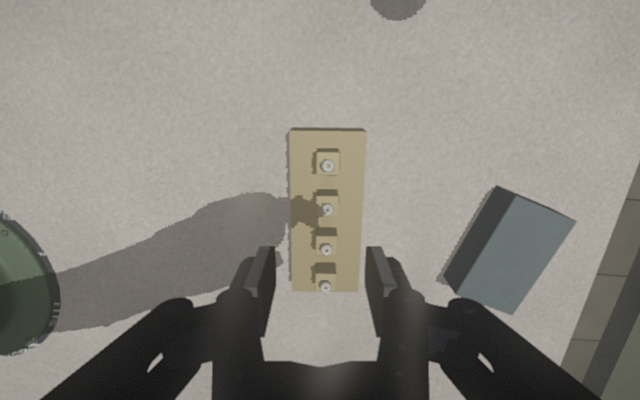

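The crowns are now at about (328,166), (328,210), (327,250) and (326,287), in line with the tool axis, and the carton at (510,250) is well clear. Next I descend over the +y end tooth, D.

```bash
python3 -m inch '[[0.002,0.003,0.045,0,0,0,0.5],[0.001,0.003,0.045,0,0,0,0.5],[0,0,0.045,0,0,0,0.5],[0,0,0.045,0,0,0,0.5],[0,0,0.02,0,0,0,0.5]]' | tail -5
python3 -m inch '[[0,0,0.01,0,0,0,0.55],[0,0,0.005,0,0,0,0.55],[0,0,0,0,0,0,0.55],[0,0,0,0,0,0,0.55]]'
python3 -c "
from h import *
to(.527,.2393,.045)"
```

```text
position: [0.5251, 0.2393, 0.083]
tool_rot: [-3.14, 0.0, 1.657]
force: [0.2, -0.2, 0.4]
grip_width: 0.0426
finger_force: 0.0
clock: 4.9
position: [0.5271, 0.2396, 0.0714]
tool_rot: [3.14, -0.001, 1.656]
force: [0.1, -0.0, -0.5]
grip_width: 0.0382
finger_force: 0.0
t 4.9 pos [0.5271 0.2396 0.0714] rpy [ 3.140e+00 -1.000e-03  1.656e+00] F [ 0.1 -0.  -0.5] w 0.0382
shift [-0.0004 -0.0002  0.0264] turn [ 0.002 -0.001 -0.005]
```

```bash
python3 -m inch '[[0,0,0.014,0,0,0,0.6],[0,0,0.012,0,0,0,0.63],[0,0,0,0,0,0,0.63],[0,0,0,0,0,0,0.63]]'
for i in 1; do python3 -m inch '[[0,0.001,0,0,0,0,0.63],[0,0.001,0,0,0,0,0.63],[0,0,0,0,0,0,0.63],[0,0,0,0,0,0,0.63]]' | tail -5; done
python3 -m inch '[[0,0.001,0,0,0,0,0.63],[0,0,0,0,0,0,0.63],[0,0,0,0,0,0,0.63]]' | tail -5
```

```text
clock: 5.3
position: [0.5263, 0.239, 0.0436]
tool_rot: [-3.141, 0.0, 1.656]
force: [0.0, -0.6, 0.4]
grip_width: 0.0316
finger_force: 0.0
position: [0.5286, 0.2394, 0.0441]
tool_rot: [3.141, -0.0, 1.656]
force: [0.7, 0.6, 1.5]
grip_width: 0.0317
finger_force: 0.0
position: [0.5295, 0.2394, 0.044]
tool_rot: [-3.142, 0.0, 1.656]
force: [-0.2, 0.3, 0.1]
grip_width: 0.0316
finger_force: 0.0
```

```bash

python3 -m inch '[[0,0.0007,0,0,0,0,0.63],[0,0,0,0,0,0,0.63],[0,0,0,0,0,0,0.63]]' | grep -E "pos|^force|finger"
python3 -m inch '[[0,0.0007,0,0,0,0,0.63],[0,0,0,0,0,0,0.63],[0,0,0,0,0,0,0.63]]' | grep -E "pos|^force|finger"
python3 -m inch '[[0,0.0007,0,0,0,0,0.63],[0,0,0,0,0,0,0.63],[0,0,0,0,0,0,0.63]]' | grep -E "pos|^force|finger"
```

```text
position: [0.5302, 0.2395, 0.044]
force: [-1.1, 0.4, -0.3]
finger_force: 0.0
position: [0.5309, 0.2396, 0.044]
force: [-0.1, 0.1, 0.6]
finger_force: 0.0
position: [0.5316, 0.2396, 0.044]
force: [-0.9, 0.1, -0.9]
finger_force: 0.0
```

```bash

python3 -m inch '[[0,0.0007,0,0,0,0,0.63],[0,0,0,0,0,0,0.63],[0,0,0,0,0,0,0.63]]' | grep -E "pos|^force|finger"
python3 -m inch '[[0,0.0007,0,0,0,0,0.63],[0,0,0,0,0,0,0.63],[0,0,0,0,0,0,0.63]]' | grep -E "pos|^force|finger"
python3 -m inch '[[0,0.0005,0,0,0,0,0.63],[0,0,0,0,0,0,0.63],[0,0,0,0,0,0,0.63]]' | grep -E "pos|^force|finger"
```

```text
position: [0.5318, 0.2396, 0.0439]
force: [-5.1, -1.6, 4.6]
finger_force: 2.7
position: [0.5318, 0.2397, 0.0439]
force: [-9.0, -1.3, 7.9]
finger_force: 4.6
position: [0.5319, 0.2397, 0.0439]
force: [-12.3, -1.1, 11.1]
finger_force: 6.2
```

```bash
python3 - <<'E'
from h import *
im=save("wrist","w2"); cv2.imwrite("pics/w2c.png",cv2.resize(im[100:400,180:480,::-1],(600,600),interpolation=cv2.INTER_CUBIC))
E
```

```text
(no output)
```

View pics/w2c.png

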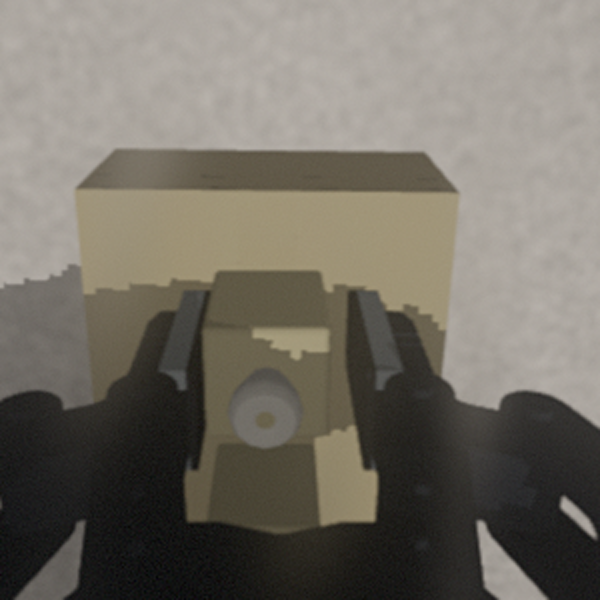

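The tooth is between the pads with its crown at about (265,410) in the crop, and the left pad is against it. There is a hard stop on this side. Now I check the other side.

```bash

python3 -m inch '[[0,-0.004,0,0,0,0,0.63],[0,-0.0025,0,0,0,0,0.63],[0,0,0,0,0,0,0.63],[0,0,0,0,0,0,0.63]]' | grep -E "pos|^force|finger"
python3 -m inch '[[0,-0.0007,0,0,0,0,0.63],[0,0,0,0,0,0,0.63],[0,0,0,0,0,0,0.63]]' | grep -E "pos|^force|finger"
python3 -m inch '[[0,-0.0007,0,0,0,0,0.63],[0,0,0,0,0,0,0.63],[0,0,0,0,0,0,0.63]]' | grep -E "pos|^force|finger"
```

```text
position: [0.5272, 0.2392, 0.044]
force: [0.2, 0.5, -0.1]
finger_force: 0.0
position: [0.5263, 0.2392, 0.044]
force: [-0.8, 0.3, -0.5]
finger_force: 0.0
position: [0.5256, 0.2391, 0.044]
force: [0.2, 0.4, 0.1]
finger_force: 0.0
```

```bash

python3 -m inch '[[0,-0.0007,0,0,0,0,0.63],[0,0,0,0,0,0,0.63],[0,0,0,0,0,0,0.63]]' | grep -E "pos|^force|finger"
python3 -m inch '[[0,-0.0005,0,0,0,0,0.63],[0,0,0,0,0,0,0.63],[0,0,0,0,0,0,0.63]]' | grep -E "pos|^force|finger"
```

```text
position: [0.525, 0.2391, 0.044]
force: [1.4, -0.5, 1.1]
finger_force: 0.8
position: [0.5249, 0.239, 0.0442]
force: [5.7, 0.0, 1.8]
finger_force: 2.6
```

Tooth D is firm: the span between stops is 6.9 mm, made up of 5.6 mm clearance plus about 1 mm play. Moving to C.

```bash

python3 -m inch '[[0,0.0035,0,0,0,0,0.6],[0,0,-0.025,0,0,0,0.6],[0,0,-0.03,0,0,0,0.6],[-0.02,0,0,0,0,0,0.6],[-0.03,0,0,0,0,0,0.6]]' | grep -E "pos|^force|finger"
python3 -m inch '[[0,0,0,0,0,0,0.6],[0,0,0,0,0,0,0.6],[0,0,0,0,0,0,0.6]]' | grep -E "pos|^force|finger"
python3 -c "
from h import *
to(.5328,.1895,.044,1.659)"
```

```text
position: [0.5318, 0.1908, 0.0995]
force: [0.8, -0.5, -0.8]
finger_force: 0.0
position: [0.5318, 0.1903, 0.0988]
force: [1.1, 0.0, -0.8]
finger_force: 0.0
t 10.25 pos [0.5318 0.1903 0.0988] rpy [-3.141 -0.     1.657] F [ 1.1  0.  -0.8] w 0.0342
shift [-0.0009  0.001   0.0548] turn [-0.001 -0.    -0.002]
```

```bash

python3 -m inch '[[-0.0005,0.001,0.03,0,0,0,0.6],[0,0,0.02,0,0,0,0.6],[0,0,0.005,0,0,0,0.63],[0,0,0,0,0,0,0.63],[0,0,0,0,0,0,0.63]]' | grep -E "pos|^force|finger"
python3 -m inch '[[0,0.0015,0,0,0,0,0.63],[0,0.001,0,0,0,0,0.63],[0,0.001,0,0,0,0,0.63],[0,0,0,0,0,0,0.63],[0,0,0,0,0,0,0.63]]' | grep -E "pos|^force|finger"
python3 -m inch '[[0,0.0007,0,0,0,0,0.63],[0,0,0,0,0,0,0.63],[0,0,0,0,0,0,0.63]]' | grep -E "pos|^force|finger"
```

```text
position: [0.5335, 0.1895, 0.0447]
force: [-1.2, -0.5, 0.5]
finger_force: 0.0
position: [0.5367, 0.1893, 0.0441]
force: [0.3, 0.2, -0.2]
finger_force: 0.0
position: [0.5374, 0.1894, 0.044]
force: [-0.5, -0.8, -0.4]
finger_force: 0.0
```

```bash

python3 -m inch '[[0,0.0007,0,0,0,0,0.63],[0,0,0,0,0,0,0.63],[0,0,0,0,0,0,0.63]]' | grep -E "pos|^force|finger"
python3 - <<'E'
from h import *
im=save("wrist","w3"); cv2.imwrite("pics/w3c.png",cv2.resize(im[100:400,180:480,::-1],(600,600),interpolation=cv2.INTER_CUBIC))
E
```

```text
position: [0.5381, 0.1895, 0.044]
force: [-0.5, 0.2, 0.2]
finger_force: 0.0
```

View pics/w3c.png

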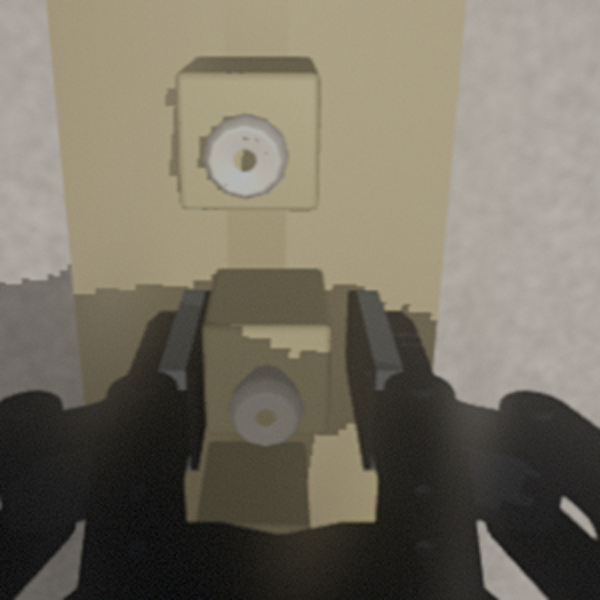

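C's crown is at about (265,410), still against the left pad, and it has followed the finger well past 2 mm with no force, so C is loose. Next is B.

```bash

python3 -m inch '[[0,-0.003,0,0,0,0,0.6],[0,-0.002,-0.02,0,0,0,0.6],[0,0,-0.035,0,0,0,0.6],[-0.02,0,0,0,0,0,0.6],[-0.03,0,0,0,0,0,0.6]]' | grep -E "pos|^force|finger"
python3 -m inch '[[0,0,0,0,0,0,0.6],[0,0,0,0,0,0,0.6],[0,0,0,0,0,0,0.6]]' | grep -E "pos|^force|finger"
python3 -c "
from h import *
to(.5373,.1396,.044,1.659)"
```

```text
position: [0.5374, 0.1406, 0.0999]
force: [0.3, -0.7, -0.6]
finger_force: 0.0
position: [0.5371, 0.14, 0.0989]
force: [-1.1, 0.2, 0.1]
finger_force: 0.0
t 12.7 pos [0.5371 0.14   0.0989] rpy [-3.141 -0.     1.656] F [-1.1  0.2  0.1] w 0.034
shift [-0.0004  0.0002  0.0549] turn [-0.    -0.    -0.003]
```

```bash

python3 -m inch '[[-0.0005,0,0.03,0,0,0,0.6],[0,0,0.02,0,0,0,0.6],[0,0,0.005,0,0,0,0.63],[0,0,0,0,0,0,0.63],[0,0,0,0,0,0,0.63]]' | grep -E "pos|^force|finger"
python3 -m inch '[[0,0.0015,0,0,0,0,0.63],[0,0.001,0,0,0,0,0.63],[0,0,0,0,0,0,0.63],[0,0,0,0,0,0,0.63]]' | grep -E "pos|^force|finger"
python3 -m inch '[[0,0.0007,0,0,0,0,0.63],[0,0,0,0,0,0,0.63],[0,0,0,0,0,0,0.63]]' | grep -E "pos|^force|finger"
python3 -m inch '[[0,0.0007,0,0,0,0,0.63],[0,0,0,0,0,0,0.63],[0,0,0,0,0,0,0.63]]' | grep -E "pos|^force|finger"
```

```text
position: [0.5377, 0.1391, 0.0447]
force: [0.6, 0.4, 0.4]
finger_force: 0.0
position: [0.54, 0.139, 0.0442]
force: [-0.0, -0.1, 0.7]
finger_force: 0.0
position: [0.5405, 0.139, 0.044]
force: [0.1, -1.0, -0.0]
finger_force: 0.0
position: [0.5412, 0.1391, 0.044]
force: [-1.6, -0.4, 0.4]
finger_force: 0.0
```

```bash

python3 -m inch '[[0,0.0006,0,0,0,0,0.63],[0,0,0,0,0,0,0.63],[0,0,0,0,0,0,0.63]]' | grep -E "pos|^force|finger"
python3 -m inch '[[0,0.0006,0,0,0,0,0.63],[0,0,0,0,0,0,0.63],[0,0,0,0,0,0,0.63]]' | grep -E "pos|^force|finger"
```

```text
position: [0.5419, 0.1391, 0.044]
force: [0.7, -0.8, -0.2]
finger_force: 0.0
position: [0.5423, 0.1392, 0.044]
force: [-1.6, -0.5, 0.9]
finger_force: 0.6
```

```bash

python3 -m inch '[[0,0.0006,0,0,0,0,0.63],[0,0,0,0,0,0,0.63],[0,0,0,0,0,0,0.63]]' | grep -E "pos|^force|finger"
python3 -m inch '[[0,0.0004,0,0,0,0,0.63],[0,0,0,0,0,0,0.63],[0,0,0,0,0,0,0.63]]' | grep -E "pos|^force|finger"
```

```text
position: [0.5424, 0.1392, 0.0439]
force: [-4.7, -1.0, 4.2]
finger_force: 2.5
position: [0.5424, 0.1392, 0.0439]
force: [-7.9, 0.0, 7.1]
finger_force: 3.8
```

```bash

python3 -m inch '[[0,-0.004,0,0,0,0,0.63],[0,-0.003,0,0,0,0,0.63],[0,0,0,0,0,0,0.63],[0,0,0,0,0,0,0.63]]' | grep -E "pos|^force|finger"
python3 -m inch '[[0,-0.0007,0,0,0,0,0.63],[0,0,0,0,0,0,0.63],[0,0,0,0,0,0,0.63]]' | grep -E "pos|^force|finger"
python3 -m inch '[[0,-0.0007,0,0,0,0,0.63],[0,0,0,0,0,0,0.63],[0,0,0,0,0,0,0.63]]' | grep -E "pos|^force|finger"
python3 -m inch '[[0,-0.0005,0,0,0,0,0.63],[0,0,0,0,0,0,0.63],[0,0,0,0,0,0,0.63]]' | grep -E "pos|^force|finger"
```

```text
position: [0.5366, 0.1387, 0.044]
force: [-0.1, 0.5, -0.3]
finger_force: 0.0
position: [0.5358, 0.1386, 0.044]
force: [-0.4, -0.4, -0.7]
finger_force: 0.1
position: [0.535, 0.1386, 0.044]
force: [0.3, -0.3, 0.1]
finger_force: 0.1
position: [0.5345, 0.1385, 0.044]
force: [0.9, 0.3, -1.2]
finger_force: 0.0
```

```bash

python3 -m inch '[[0,-0.0007,0,0,0,0,0.63],[0,0,0,0,0,0,0.63],[0,0,0,0,0,0,0.63]]' | grep -E "pos|^force|finger"
python3 -m inch '[[0,-0.0007,0,0,0,0,0.63],[0,0,0,0,0,0,0.63],[0,0,0,0,0,0,0.63]]' | grep -E "pos|^force|finger"
python3 -c "
from h import *
print(telemetry.observe())"
```

```text
position: [0.5338, 0.1385, 0.044]
force: [0.1, -0.1, 0.1]
finger_force: 0.0
position: [0.5331, 0.1384, 0.044]
force: [0.2, 0.2, 0.2]
finger_force: 0.0
{'clock': 17.3, 'qpos': array([-0.49563294,  0.6906863 ,  0.18763395,  1.9333562 , -0.23387898,
        0.53837418, -0.06367228]), 'qd': array([-0.00175436,  0.00126322,  0.00214024,  0.00056858,  0.00039758,
        0.00154957,  0.00135807]), 'joint_efforts': array([-6.31653413e-03, -9.11409044e+01,  8.29998136e+00, -2.16178268e+01,
        1.06970171e-02, -5.48081560e-03, -9.53462768e-04]), 'position': array([0.53312613, 0.13835266, 0.04399062]), 'tool_rot': array([-3.14152441e+00,  2.48829690e-05,  1.65567302e+00]), 'force': array([0.16589368, 0.16313672, 0.2296701 ]), 'moment': array([-0.0064712 , -0.00156016, -0.00140605]), 'finger_force': 0.0, 'grip_width': 0.03169315542825719}
```

B is loose, with a span over 9 mm. A quick confirmation on A follows.

```bash

python3 -m inch '[[0,0.003,0,0,0,0,0.6],[0,0,-0.02,0,0,0,0.6],[0,0,-0.035,0,0,0,0.6],[-0.02,0,0,0,0,0,0.6],[-0.03,0,0,0,0,0,0.6]]' | grep -E "pos|^force|finger"
python3 -m inch '[[0,0,0,0,0,0,0.6],[0,0,0,0,0,0,0.6],[0,0,0,0,0,0,0.6]]' | grep -E "pos|^force|finger"
python3 -c "
from h import *
to(.5398,.0895,.044,1.651)"
```

```text
position: [0.541, 0.0901, 0.0999]
force: [-0.6, -1.2, 0.1]
finger_force: 0.0
position: [0.5404, 0.0896, 0.0989]
force: [0.9, 0.6, 0.3]
finger_force: 0.0
t 18.1 pos [0.5404 0.0896 0.0989] rpy [-3.141 -0.     1.656] F [0.9 0.6 0.3] w 0.0336
shift [-0.     -0.0006  0.0549] turn [-0.    -0.     0.005]
```

```bash

python3 -m inch '[[0,-0.001,0.03,0,0,0,0.6],[0,0,0.02,0,0,0,0.6],[0,0,0.005,0,0,0,0.63],[0,0,0,0,0,0,0.63],[0,0,0,0,0,0,0.63]]' | grep -E "pos|^force|finger"
python3 -m inch '[[0,0.0015,0,0,0,0,0.63],[0,0.001,0,0,0,0,0.63],[0,0,0,0,0,0,0.63],[0,0,0,0,0,0,0.63]]' | grep -E "pos|^force|finger"
python3 -m inch '[[0,0.0007,0,0,0,0,0.63],[0,0,0,0,0,0,0.63],[0,0,0,0,0,0,0.63]]' | grep -E "pos|^force|finger"
python3 -m inch '[[0,0.0006,0,0,0,0,0.63],[0,0,0,0,0,0,0.63],[0,0,0,0,0,0,0.63]]' | grep -E "pos|^force|finger"
```

```text
position: [0.5398, 0.0891, 0.0447]
force: [-0.5, 0.6, 0.2]
finger_force: 0.0
position: [0.542, 0.089, 0.0442]
force: [-0.4, -0.2, 1.1]
finger_force: 0.0
position: [0.5425, 0.089, 0.044]
force: [-0.3, -1.0, 0.6]
finger_force: 0.0
position: [0.5431, 0.0891, 0.044]
force: [-1.3, -0.4, 0.8]
finger_force: 0.5
```

```bash

python3 -m inch '[[0,0.0006,0,0,0,0,0.63],[0,0,0,0,0,0,0.63],[0,0,0,0,0,0,0.63]]' | grep -E "pos|^force|finger"
python3 -m inch '[[0,-0.004,0,0,0,0,0.6],[0,0,-0.02,0,0,0,0.6],[0,0,-0.035,0,0,0,0.6],[0.02,0,0,0,0,0,0.5],[0.03,0,0,0,0,0,0.5]]' | grep -E "pos|^force|finger"
python3 -m inch '[[0,0,0,0,0,0,0.5],[0,0,0,0,0,0,0.5],[0,0,0,0,0,0,0.5]]' | grep -E "pos|^force|finger"
python3 - <<'E'
from h import *
to(.535,.1396,.044,1.651)
save("wrist","w4")
for n,z in {"stand_hole0":.04}.items():
    for r in landmark_of(n,"wrist")[:3]: print(n,round(r["score"],2),np.round(r["xy"],1),atz("wrist",r["xy"],z))
E
```

```text
position: [0.5432, 0.089, 0.0439]
force: [-4.7, -0.3, 3.9]
finger_force: 2.6
position: [0.5364, 0.1378, 0.1002]
force: [0.1, 0.9, 0.1]
finger_force: 0.0
position: [0.5356, 0.1379, 0.0989]
force: [1.0, -0.1, -0.2]
finger_force: 0.0
t 20.7 pos [0.5356 0.1379 0.0989] rpy [3.142 0.    1.655] F [ 1.  -0.1 -0.2] w 0.0432
shift [ 0.0018 -0.0004  0.0549] turn [0.    0.    0.004]
```

View pics/w4.png

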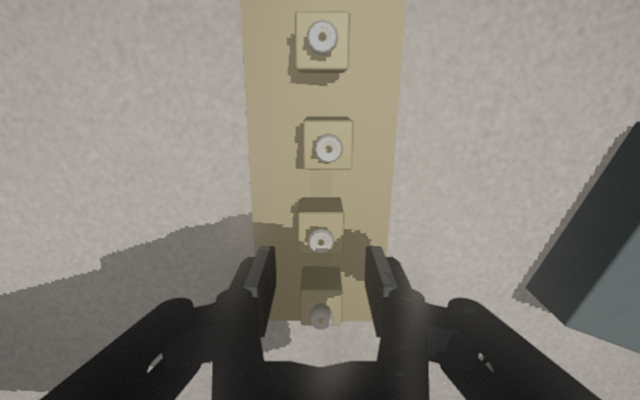

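C at (328,148) sits right of the row line, while D (323,37), B (320,241) and A (320,318) line up. C and B are loose, and A showed a stop, so it is firm. Grasping B.

```bash

python3 -m inch '[[0.001,0.0003,0.03,0,0,0,0.5],[0,0,0.02,0,0,0,0.55],[0,0,0.005,0,0,0,0.6],[0,0,0,0,0,0,0.65],[0,0,0,0,0,0,0.67]]' 30 | grep -E "pos|^force|finger|width"
python3 -m inch '[[0,0,0,0,0,0,0.7],[0,0,0,0,0,0,0.75],[0,0,0,0,0,0,0.8],[0,0,0,0,0,0,0.8]]' 30 | grep -E "pos|^force|finger|width"
python3 -m inch '[[0,0,-0.005,0,0,0,0.8],[0,0,-0.005,0,0,0,0.8],[0,0,-0.005,0,0,0,0.8],[0,0,0,0,0,0,0.8]]' 30 | grep -E "pos|^force|finger|width"
```

```text
position: [0.5363, 0.1394, 0.0448]
force: [-1.0, -0.6, -0.0]
grip_width: 0.0282
finger_force: 0.0
position: [0.5363, 0.1396, 0.045]
force: [-0.8, -1.1, 6.1]
grip_width: 0.0255
finger_force: 29.2
position: [0.5362, 0.1398, 0.0599]
force: [-0.0, 0.0, -0.3]
grip_width: 0.025
finger_force: 29.7
```

B came out freely. Lifting high and moving over towards the stand.

```bash

python3 -m inch '[[0,0,-0.03,0,0,0,0.8],[0,0,-0.04,0,0,0,0.8],[0,0,-0.04,0,0,0,0.8],[-0.02,0,-0.04,0,0,0,0.8],[-0.03,0.002,-0.03,0,0,0,0.8]]' 30 | grep -E "pos|^force|finger|width"
python3 -m inch '[[-0.04,0.002,-0.02,0,0,0,0.8],[-0.04,0.002,-0.01,0,0,0,0.8],[-0.04,0.002,0,0,0,0,0.8],[-0.04,0.002,0,0,0,0,0.8],[-0.04,0.001,0,0,0,0,0.8]]' 30 | grep -E "pos|^force|finger|width"
python3 -m inch '[[-0.03,0,0,0,0,0,0.8],[0,0,0,0,0,0,0.8],[0,0,0,0,0,0,0.8],[0,0,0,0,0,0,0.8],[0,0,0,0,0,0,0.8]]' 30 | grep -E "pos|^force|finger|width"
python3 - <<'E'
from h import *
to(.571,-.14,.27,1.651)
im=save("wrist","w5"); 
for n in("stand_hole0",):
    for r in landmark_of(n,"wrist")[:3]: print(n,round(r["score"],2),np.round(r["xy"],1),atz("wrist",r["xy"],.04))
E
```

```text
position: [0.542, 0.0909, 0.2414]
force: [0.8, -0.7, -0.0]
grip_width: 0.0252
finger_force: 29.7
position: [0.5679, -0.11, 0.2691]
force: [0.3, 0.6, -0.1]
grip_width: 0.0258
finger_force: 29.7
position: [0.5706, -0.1372, 0.269]
force: [-0.2, 0.6, 0.7]
grip_width: 0.0253
finger_force: 29.7
t 23.6 pos [ 0.5706 -0.1372  0.269 ] rpy [ 3.142 -0.     1.657] F [-0.2  0.6  0.7] w 0.0253
shift [-0.0028  0.0002 -0.001 ] turn [ 0.    -0.     0.006]
stand_hole0 0.92 [322.4 185.5] [ 0.57448589 -0.16390205  0.04      ]
stand_hole0 0.84 [319.2 231.8] [ 0.57579234 -0.22298304  0.04      ]
```

View pics/w5.png

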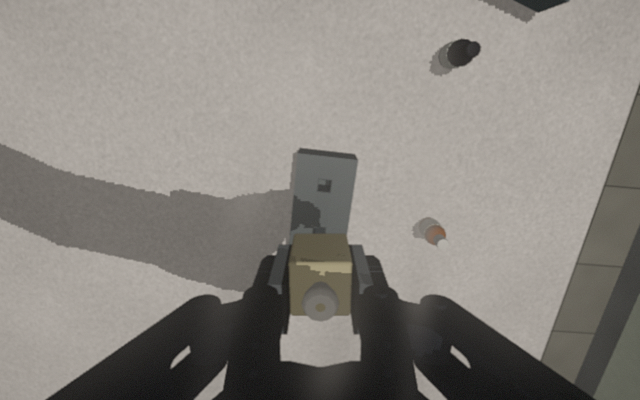

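The stand shows hole1 at (324,186) and hole0 at about (319,231). The held tooth is upright with its crown at (320,301), and the vial (435,235) and dropper (462,50) are clear.

```bash
python3 - <<'E'
from h import *
im=cv2.imread("pics/w5.png"); g=im.min(axis=2)
w=g[175:199,310:338]; print(w[::2,::2])
_,l,st,c=cv2.connectedComponentsWithStats((w<60).astype(np.uint8))
for i in range(1,len(st)):
    if st[i,4]>20: q=c[i]+[310,175]; print(st[i],q,atz("wrist",q,.04))
b=st[1]
print(atz("wrist",(324.5,186),.04),atz("wrist",(318.8,231),.04),"crown",atz("wrist",(320,302),telemetry.observe()["position"][2]+.037))
E
```

```text
[[104 103 104 102 103 101 103 103 102 102 102 103 101 103]
 [103 104 103 102 101 102 102 104 102 102 104 105 104 103]
 [102 103 102 103  96  95  91  91  90  95  98 101 102 102]
 [101 103 103 100  95  99 101 100  75  71  66  97 103 103]
 [100 101 102 102  95 100 101 100  75  70  68  95 104 103]
 [102 102 102 101  74  63  71  71  62  62  67 102 100 101]
 [101 101 103  97  72  63  59  62  60  59  72 101 100 102]
 [103 102 104  96  67  61  63  62  62  57  78 100 102 101]
 [102  99 100  96  87  78  76  71  64  68  83 100 100 101]
 [101  98  99 100  97  97 100  98  97  95  97  99 100 102]
 [ 99 100 100  99  99  99  97  98  98  97 100 103 103 102]
 [ 99  98 100  98  99  99 100  97  98 100 101  99 100 100]]
[ 0.57699637 -0.16429524  0.04      ] [ 0.57521215 -0.22196394  0.04      ] crown [ 0.56942579 -0.13601     0.30604542]
```

```bash

python3 -m inch '[[-0.014,0.002,0.03,0,0,0,0.8],[-0.014,0.0016,0.04,0,0,0,0.8],[0,0,0.04,0,0,0,0.8],[0,0,0.04,0,0,0,0.8],[0,0,0.03,0,0,0,0.8]]' 30 | grep -E "pos|^force|finger|width"
python3 -m inch '[[0,0,0,0,0,0,0.8],[0,0,0,0,0,0,0.8],[0,0,0,0,0,0,0.8]]' 30 | grep -E "pos|^force|finger|width"
python3 - <<'E'
from h import *
to(.5765,-.1645,.045,1.656)
im=save("wrist","w6"); a=im[100:400,200:440,::-1]
b=save("side","s6")[80:230,320:480,::-1]
cv2.imwrite("pics/w6c.png",np.hstack([cv2.resize(a,(400,500)),cv2.resize(b,(400,500))]))
E
```

```text
position: [0.5758, -0.1653, 0.0867]
force: [0.5, 0.9, 0.4]
grip_width: 0.0255
finger_force: 29.7
position: [0.5774, -0.1662, 0.0909]
force: [-0.0, 0.1, -0.8]
grip_width: 0.0258
finger_force: 29.7
t 24.5 pos [ 0.5774 -0.1662  0.0909] rpy [3.139e+00 1.000e-03 1.656e+00] F [-0.   0.1 -0.8] w 0.0258
shift [ 0.0018 -0.0009  0.0459] turn [ 0.002  0.001 -0.   ]
```

View pics/w6c.png

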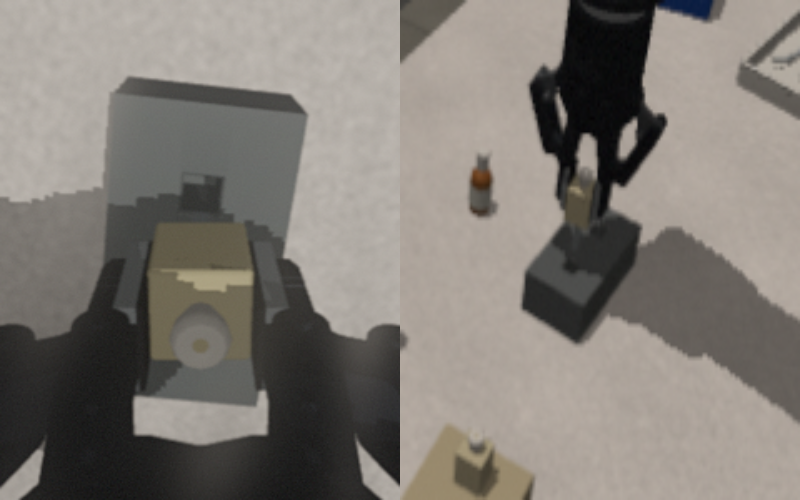

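The pin hangs just above the stand. The hole mouth is visible at crop (202,192), and the tooth is centred on it laterally. I'll remeasure the hole from here.

```bash
python3 - <<'E'
from h import *
im=cv2.imread("pics/w6.png"); g=im.min(axis=2)
print(g[196:234:2,302:342:2])
p=telemetry.observe()["position"]
for uv in((309,204),(334,205),(308.5,226),(334,229)): print(uv,atz("wrist",uv,.04))
print("crown",atz("wrist",(320,307),p[2]+.037))
E
```

```text
[[104 106 105 103 102 103 102 101 104 101 103 103 103 102 104 104 103 104
  104 105]
 [105 103 105 102 106 102 104 101 103 102 101 101 100 102  99 105 104 102
  106 106]
 [104 105 104 102 102 104 102 102 101 102 102  99 102 104 101 103 102 104
  105 105]
 [104 106 104 104 100 100 102 100 102 103 102 100 104 101 102 104 100 103
  105 103]
 [104 104 105  99  91  88  87  89  90  90  93  94  97  99  99 101 102 102
  105 101]
 [104 104 105  96  95  99 100 101 100 100  85  63  66  71  69  76  86 105
  102 106]
 [102 101 103  98  94 101 100 101 102 104  87  65  66  67  56  58  86 104
  104 104]
 [102 101 103  92  65  63  68  70  74  81  75  63  68  66  53  58  89 104
  104 104]
 [103 101 103  90  60  51  52  48  60  59  54  53  55  54  48  64  91 105
  103 102]
 [104 100 104  89  54  52  53  55  53  61  59  55  52  56  52  68  93 103
  103 102]
 [ 78  81  95  79  54  47  53  50  54  56  57  53  51  55  57  72  98 104
  105 103]
 [ 67  67  64  59  52  51  51  53  51  57  56  52  53  52  55  70  99 104
  101 104]
 [ 71  66  67  57  50  50  47  48  51  51  56  55  51  51  52  79 100 101
  103 104]
 [ 68  66  63  56  48  50  50  47  53  52  51  51  52  53  53  77 102 100
  103 105]
 [ 65  66  66  55  47  49  51  49  52  52  53  52  51  51  49  79  98 103
  103 102]
 [ 67  66  63  60  61  57  57  57  58  56  50  50  50  52  57  65  87 103
  104 103]
 [ 65  66  66  69  66  70  65  67  70  69  69  66  60  61  61  65  73  77
   77  91]
 [ 69  66  63  63  65  65  67  70  68  69  70  69  67  62  63  71  69  69
   65  89]
 [ 66  68  63  64  63  64  65  68  68  67  70  67  66  65  64  68  65  64
   65  89]]
(309, 204) [ 0.56864415 -0.15585854  0.04      ]
(334, 205) [ 0.58423112 -0.15519562  0.04      ]
(308.5, 226) [ 0.56943764 -0.17064019  0.04      ]
(334, 229) [ 0.58582192 -0.17132678  0.04      ]
crown [ 0.5763063  -0.1667659   0.12776253]
```

```bash

python3 -m inch '[[0.0025,0,0.01,0,0,0,0.8],[0,0,0.005,0,0,0,0.8],[0,0,0.005,0,0,0,0.8],[0,0,0,0,0,0,0.8]]' 30 | grep -E "pos|^force|finger|width"
python3 -m inch '[[0,0,0.007,0,0,0,0.8],[0,0,0.007,0,0,0,0.8],[0,0,0.003,0,0,0,0.8],[0,0,0,0,0,0,0.8],[0,0,0,0,0,0,0.8]]' 30 | grep -E "pos|^force|finger|width"
```

```text
position: [0.5758, -0.1635, 0.0682]
force: [0.5, 0.8, 0.5]
grip_width: 0.0256
finger_force: 29.7
position: [0.5762, -0.1636, 0.052]
force: [-0.4, 0.3, -0.4]
grip_width: 0.0254
finger_force: 29.7
```

```bash

python3 -m inch '[[0,0,0.004,0,0,0,0.8],[0,0,0.001,0,0,0,0.8],[0,0,0,0,0,0,0.8],[0,0,0,0,0,0,0.8]]' 30 | grep -E "pos|^force|finger|width"
python3 -m inch '[[0,0,0.001,0,0,0,0.8],[0,0,0,0,0,0,0.8],[0,0,0,0,0,0,0.8]]' 30 | grep -E "pos|^force|finger|width"
```

```text
position: [0.5762, -0.1636, 0.047]
force: [-0.2, 0.3, -0.1]
grip_width: 0.0255
finger_force: 29.7
position: [0.5762, -0.1635, 0.046]
force: [0.2, -0.1, -0.3]
grip_width: 0.0255
finger_force: 29.7
```

```bash

python3 -m inch '[[0,0,0.0007,0,0,0,0.8],[0,0,0,0,0,0,0.8],[0,0,0,0,0,0,0.8]]' 30 | grep -E "pos|^force|finger|width"
python3 -m inch '[[0,0,0.0007,0,0,0,0.8],[0,0,0,0,0,0,0.8],[0,0,0,0,0,0,0.8]]' 30 | grep -E "pos|^force|finger|width"
```

```text
position: [0.5762, -0.1635, 0.0453]
force: [0.2, 0.2, -0.5]
grip_width: 0.0255
finger_force: 29.7
position: [0.5763, -0.1636, 0.045]
force: [-3.8, 0.6, 8.2]
grip_width: 0.0256
finger_force: 30.9
```

```bash

python3 -m inch '[[0,0,0,0,0,0,0.6],[0,0,0,0,0,0,0.5],[0,0,0,0,0,0,0.5],[0,0,-0.01,0,0,0,0.5],[0,0,-0.03,0,0,0,0.5]]' 30 | grep -E "pos|^force|finger|width"
python3 -m inch '[[0,0,-0.04,0,0,0,0.5],[0.03,-0.001,-0.02,0,0,0,0.5],[0.045,-0.0015,0,0,0,0,0.5],[0.045,-0.0015,0,0,0,0,0.5],[0.045,-0.0015,0,0,0,0,0.5]]' 30 | grep -E "pos|^force|finger|width"
python3 -m inch '[[0.045,-0.0015,0,0,0,0,0.5],[0.045,-0.0015,0,0,0,0,0.5],[0.045,-0.0015,0,0,0,0,0.5],[0.035,0,0,0,0,0,0.5],[0.02,0,0,0,0,0,0.5]]' 30 | grep -E "pos|^force|finger|width"
python3 -m inch '[[0,0,0,0,0,0,0.5],[0,0,0,0,0,0,0.5],[0,0,0,0,0,0,0.5],[0,0,0,0,0,0,0.5]]' 30 | grep -E "pos|^force|finger|width"
python3 - <<'E'
from h import *
crowns([(.5353,.1895)],"w7")
to(.5353,.1895,.045,1.651)
E
```

```text
position: [0.5749, -0.1632, 0.0836]
force: [0.2, 0.7, 0.4]
grip_width: 0.0428
finger_force: 0.0
position: [0.5565, 0.002, 0.1456]
force: [1.7, 1.7, -0.8]
grip_width: 0.0426
finger_force: 0.0
position: [0.5354, 0.1929, 0.1452]
force: [0.1, -1.8, 0.4]
grip_width: 0.0427
finger_force: 0.0
position: [0.5364, 0.1882, 0.1449]
force: [-0.1, -0.7, -0.7]
grip_width: 0.0428
finger_force: 0.0
(np.int64(320), np.int64(212)) [317.5 214.1] [0.5337 0.1879 0.082 ]
t 28.75 pos [0.5364 0.1884 0.1448] rpy [3.141 0.    1.654] F [0.2 0.4 0. ] w 0.043
shift [ 0.0012 -0.001   0.0998] turn [0.    0.    0.003]
```

```bash

python3 -m inch '[[0.0007,-0.001,0.04,0,0,0,0.5],[0,0,0.03,0,0,0,0.5],[0,0,0.02,0,0,0,0.55],[0,0,0.01,0,0,0,0.6],[0,0,0,0,0,0,0.62]]' 30 | grep -E "pos|^force|finger|width"
python3 -m inch '[[0,0,0,0,0,0,0.66],[0,0,0,0,0,0,0.7],[0,0,0,0,0,0,0.75],[0,0,0,0,0,0,0.8],[0,0,0,0,0,0,0.8]]' 30 | grep -E "pos|^force|finger|width"
python3 -m inch '[[0,0,-0.005,0,0,0,0.8],[0,0,-0.005,0,0,0,0.8],[0,0,-0.005,0,0,0,0.8],[0,0,0,0,0,0,0.8]]' 30 | grep -E "pos|^force|finger|width"
```

```text
position: [0.5347, 0.1893, 0.0438]
force: [0.6, 0.1, 0.6]
grip_width: 0.0325
finger_force: 0.0
position: [0.5356, 0.1901, 0.0457]
force: [-1.1, -0.4, 9.0]
grip_width: 0.0259
finger_force: 29.7
position: [0.5355, 0.1901, 0.0605]
force: [-0.7, -0.7, -0.5]
grip_width: 0.0256
finger_force: 29.8
```

C is out. Moving to the stand for a look at hole0.

```bash

python3 -m inch '[[0,0,-0.03,0,0,0,0.8],[0,0,-0.04,0,0,0,0.8],[0,0,-0.04,0,0,0,0.8],[-0.02,0,-0.04,0,0,0,0.8],[-0.04,0.001,-0.03,0,0,0,0.8]]' 30 | grep -E "pos|^force|finger|width"
python3 -m inch '[[-0.045,0.001,-0.01,0,0,0,0.8],[-0.045,0.001,0,0,0,0,0.8],[-0.045,0.001,0,0,0,0,0.8],[-0.045,0,0,0,0,0,0.8],[-0.045,0,0,0,0,0,0.8]]' 30 | grep -E "pos|^force|finger|width"
python3 -m inch '[[-0.045,0,0,0,0,0,0.8],[-0.04,0,0,0,0,0,0.8],[-0.025,0,0,0,0,0,0.8],[0,0,0,0,0,0,0.8],[0,0,0,0,0,0,0.8]]' 30 | grep -E "pos|^force|finger|width"
python3 -m inch '[[0,0,0,0,0,0,0.8],[0,0,0,0,0,0,0.8]]' 30 >/dev/null
python3 - <<'E'
from h import *
to(.575,-.222,.25,1.656)
im=save("wrist","w8"); 
for r in landmark_of("stand_hole0","wrist")[:3]: print(round(r["score"],2),np.round(r["xy"],1),atz("wrist",r["xy"],.04))
cv2.imwrite("pics/w8c.png",cv2.resize(im[100:350,200:450,::-1],(600,600)))
E
```

```text
position: [0.5411, 0.1322, 0.2418]
force: [0.4, -0.6, 0.2]
grip_width: 0.0253
finger_force: 29.7
position: [0.5631, -0.0954, 0.2497]
force: [1.7, 1.3, -1.0]
grip_width: 0.0255
finger_force: 29.7
position: [0.5724, -0.2034, 0.2494]
force: [-0.5, 0.3, -0.4]
grip_width: 0.0256
finger_force: 29.7
t 31.85 pos [ 0.5728 -0.2021  0.2496] rpy [ 3.141 -0.     1.657] F [-0.6  0.5  0.3] w 0.0255
shift [-0.02    0.0005 -0.0004] turn [ 0.    -0.     0.001]
0.91 [327.  134.4] [ 0.57596328 -0.16696386  0.04      ]
0.84 [321.1 181.1] [ 0.574192   -0.21851337  0.04      ]
```

View pics/w8c.png

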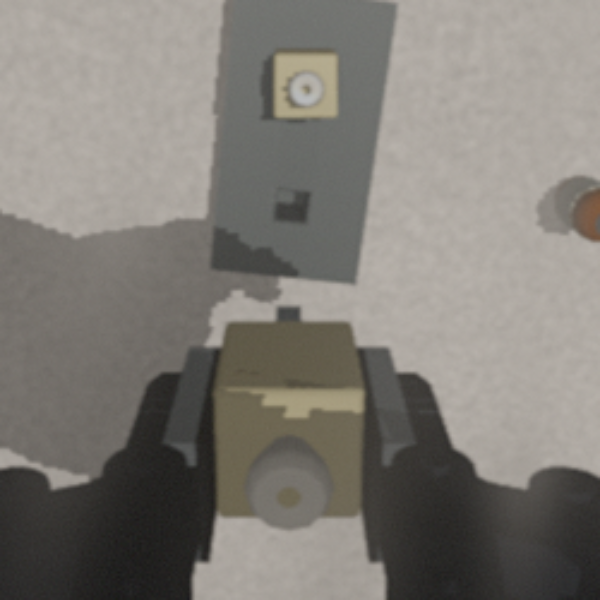

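Tooth B stands upright in hole1, with its block centre at crop (306,84). Hole0 is empty at crop (292,205). The held tooth is upright.

```bash
python3 - <<'E'
from h import *
f=lambda a,b:(200+a/2.4-.3,100+b/2.4-.3)
p=telemetry.observe()["position"]
print("hole0",atz("wrist",f(292.5,205),.04),"B top",atz("wrist",f(306,84),.07),"crown",atz("wrist",f(289,495),p[2]+.036))
E
```

```text
hole0 [ 0.57512098 -0.22306468  0.04      ] B top [ 0.57526694 -0.16373989  0.07      ] crown [ 0.5718582  -0.20335801  0.28566133]
```

```bash

python3 -m inch '[[-0.01,0.0006,0.03,0,0,0,0.8],[-0.0105,0.0006,0.04,0,0,0,0.8],[0,0,0.04,0,0,0,0.8],[0,0,0.03,0,0,0,0.8],[0,0,0.02,0,0,0,0.8]]' 30 | grep -E "pos|^force|finger|width"
python3 -m inch '[[0,0,0,0,0,0,0.8],[0,0,0,0,0,0,0.8],[0,0,0,0,0,0,0.8],[0,0,0,0,0,0,0.8]]' 30 | grep -E "pos|^force|finger|width"
python3 - <<'E'
from h import *
save("wrist","w9")
to(.5758,-.2226,.085,1.656)
im=cv2.imread("pics/w9.png"); g=cv2.GaussianBlur(im.min(axis=2),(3,3),0)
for t in(62,75): 
  _,l,st,c=cv2.connectedComponentsWithStats((g[190:240,295:350]<t).astype(np.uint8)); print([(list(s),np.round(q+[295,190],1)) for s,q in zip(st[1:],c[1:]) if s[4]>60])
for r in landmark_of("stand_hole0","wrist")[:3]: print(round(r["score"],2),np.round(r["xy"],1),atz("wrist",r["xy"],.04))
E
```

```text
position: [0.5748, -0.2228, 0.0873]
force: [-0.5, -0.1, 0.6]
grip_width: 0.0254
finger_force: 29.7
position: [0.5762, -0.2237, 0.0909]
force: [-0.2, -1.0, -1.7]
grip_width: 0.0253
finger_force: 29.7
t 32.9 pos [ 0.5761 -0.2236  0.0907] rpy [3.14  0.    1.656] F [-0.5  0.5  0.1] w 0.0255
shift [ 0.0011 -0.0002  0.0057] turn [ 0.002  0.    -0.   ]
[([np.int32(11), np.int32(21), np.int32(26), np.int32(21), np.int32(373)], array([319.2, 221.3]))]
[([np.int32(0), np.int32(20), np.int32(46), np.int32(30), np.int32(900)], array([315.3, 225.1]))]
0.92 [320.8 218.7] [ 0.57533256 -0.22242816  0.04      ]
```

```bash

python3 -m inch '[[0.001,0,0.01,0,0,0,0.8],[0,0,0.005,0,0,0,0.8],[0,0,0.005,0,0,0,0.8],[0,0,0,0,0,0,0.8]]' 30 | grep -E "pos|^force|finger|width"
python3 -m inch '[[0,0,0.007,0,0,0,0.8],[0,0,0.007,0,0,0,0.8],[0,0,0.003,0,0,0,0.8],[0,0,0,0,0,0,0.8],[0,0,0,0,0,0,0.8]]' 30 | grep -E "pos|^force|finger|width"
```

```text
position: [0.575, -0.2225, 0.0686]
force: [-0.3, 0.6, -0.4]
grip_width: 0.0255
finger_force: 29.7
position: [0.5754, -0.2227, 0.0526]
force: [0.6, 0.4, 0.6]
grip_width: 0.0253
finger_force: 29.7
```

```bash

python3 -m inch '[[0,0,0.004,0,0,0,0.8],[0,0,0.002,0,0,0,0.8],[0,0,0,0,0,0,0.8],[0,0,0,0,0,0,0.8]]' 30 | grep -E "pos|^force|finger|width"
python3 -m inch '[[0,0,0.0007,0,0,0,0.8],[0,0,0,0,0,0,0.8],[0,0,0,0,0,0,0.8]]' 30 | grep -E "pos|^force|finger|width"
python3 -m inch '[[0,0,0.0007,0,0,0,0.8],[0,0,0,0,0,0,0.8],[0,0,0,0,0,0,0.8]]' 30 | grep -E "pos|^force|finger|width"
```

```text
position: [0.5754, -0.2226, 0.0466]
force: [-0.1, 0.4, 0.3]
grip_width: 0.0256
finger_force: 29.7
position: [0.5754, -0.2226, 0.0459]
force: [0.0, -0.2, 0.2]
grip_width: 0.0258
finger_force: 29.7
position: [0.5755, -0.2227, 0.0457]
force: [-3.2, 2.3, 8.6]
grip_width: 0.0255
finger_force: 31.0
```

Seated. Releasing, retreating up and checking.

```bash

python3 -m inch '[[0,0,0,0,0,0,0.6],[0,0,0,0,0,0,0.5],[0,0,0,0,0,0,0.5],[0,0,-0.01,0,0,0,0.5],[0,0,-0.03,0,0,0,0.5]]' 30 | grep -E "pos|^force|finger|width"
python3 -m inch '[[0,0,-0.04,0,0,0,0.5],[0,0,-0.04,0,0,0,0.5],[0,0,-0.04,0,0,0,0.5],[0,0,-0.03,0,0,0,0.5],[0,0,0,0,0,0,0.5]]' 30 | grep -E "pos|^force|finger|width"
python3 -m inch '[[0,0,0,0,0,0,0.5],[0,0,0,0,0,0,0.5],[0,0,0,0,0,0,0.5],[0,0,0,0,0,0,0.5],[0,0,0,0,0,0,0.5]]' 30 | tail -1
python3 - <<'E'
from h import *
a=save("wrist","w10"); b=save("side","s10")
A=cv2.resize(a[80:280,220:420],(400,400)); B=cv2.resize(b[130:310,260:440],(400,400))
cv2.imwrite("pics/end.png",np.hstack([A,B])[:,:,::-1])
E
```

```text
position: [0.5742, -0.2222, 0.0841]
force: [0.9, 0.2, 0.4]
grip_width: 0.0425
finger_force: 0.0
position: [0.5768, -0.2235, 0.24]
force: [0.3, -1.0, 0.5]
grip_width: 0.0426
finger_force: 0.0
finger_force: 0.0
```

View pics/end.png

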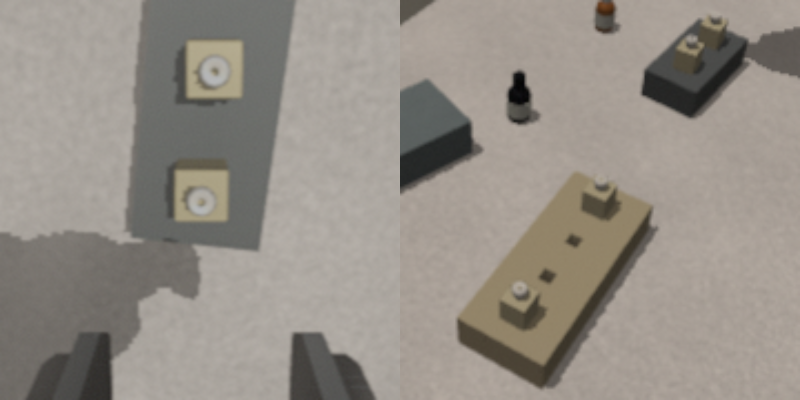

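Both teeth stand flat on the stand, at (214,70) and (201,195) in the left half. The two middle sockets are empty at (573,240) and (547,275) in the right half, and the base and bystanders look undisturbed.

```bash
python3 -c "
from workcell import bot
print(bot.job_done())"
```

```text
the job is handed in; nothing more can be done
None
```

I rocked all four teeth: the two middle ones were loose, and both now stand upright, pins fully down, in the stand's two holes. The end two stayed locked, the base and the things round about look undisturbed, and the job is handed in.

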